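# Seal the culture tubes and hold the centrifuge lid for loading

### The job

These tubes are about to be spun: push fully home every cap in the rack that still stands proud, then take the centrifuge lid by its bar and raise it past its balance point, where the spring starts pulling it open, without letting it fly up to its stop. Ease it back to just below the balance point and finish while still holding it there, steady, in the gripper, so that I can load the rotor. Leave everything else on the bench where it stands.

Things in the scene. Friction and masses are not known exactly. Their poses are not given: they have to be found in the camera images.
- lid_hinge (a point): On the lid's hinge axis, mid-width, 147 mm above the bench, 110 mm behind the middle of the fixed white centrifuge (280 mm deep, 240 wide, housing 135 high). Axes: -x points level from hinge to the machine's front (robot side), y along the hinge, z up. In front of the lid the housing steps down to a control deck 95 mm high, under the bar.
- lid_bar (a point): Middle of the lid's round steel pull bar, 12 mm thick, 110 long, parallel to the hinge axis and 210 mm from it; lid shut: 147 mm above the bench. Side arms hold it in front of the lid: 49 mm free gap to the lid edge, 46 mm free below. Lid plate 155 long, 220 wide, 20 thick, in the plane of hinge and bar. The bar can turn between the fingers. Axes turn with the lid: -x from hinge to bar.
- lid (a joint): Lid angle, rad: 0 shut (level), grows as the front rises, stop at 1.5. Over-centre spring, balance point 0.95 (54 degrees, bar 318 mm above the bench). Below it the lid pulls itself shut (about 1 N at the bar, fading to nothing at balance) and falls if let go; above it pulls itself open (up to 1.8 N at the bar) and flies up if not held.
- cap_a_top (a point): Top centre of the white push-on cap (23 mm diameter, 20 high) of one of four alike tubes, fixed upright in a 52 mm square in a fixed white rack (124 x 124 mm, 65 high). Top is 115 mm above the bench with the cap proud, 107 mm with the cap home. z up.
- cap_a (a joint): How far that cap is pushed down, m: 0 proud (vented), 0.008 fully home (sealed). Tight push fit: moves under about 5 N straight down, stays where it is left. Two of the four caps start proud, two home.
- cap_b_top (a point): Top centre of the white push-on cap (23 mm diameter, 20 high) of one of four alike tubes, fixed upright in a 52 mm square in a fixed white rack (124 x 124 mm, 65 high). Top is 115 mm above the bench with the cap proud, 107 mm with the cap home. z up.
- cap_b (a joint): How far that cap is pushed down, m: 0 proud (vented), 0.008 fully home (sealed). Tight push fit: moves under about 5 N straight down, stays where it is left. Two of the four caps start proud, two home.
- cap_c_top (a point): Top centre of the white push-on cap (23 mm diameter, 20 high) of one of four alike tubes, fixed upright in a 52 mm square in a fixed white rack (124 x 124 mm, 65 high). Top is 115 mm above the bench with the cap proud, 107 mm with the cap home. z up.
- cap_c (a joint): How far that cap is pushed down, m: 0 proud (vented), 0.008 fully home (sealed). Tight push fit: moves under about 5 N straight down, stays where it is left. Two of the four caps start proud, two home.
- cap_d_top (a point): Top centre of the white push-on cap (23 mm diameter, 20 high) of one of four alike tubes, fixed upright in a 52 mm square in a fixed white rack (124 x 124 mm, 65 high). Top is 115 mm above the bench with the cap proud, 107 mm with the cap home. z up.
- cap_d (a joint): How far that cap is pushed down, m: 0 proud (vented), 0.008 fully home (sealed). Tight push fit: moves under about 5 N straight down, stays where it is left. Two of the four caps start proud, two home.
- stain_jar: Bystander, loose: brown glass stain jar with black lid, 48 mm diameter, 62 mm high; origin at the centre of its underside.
- marker: Bystander, loose: marker pen lying flat, 130 mm long, 16 mm thick; origin at the centre of its underside.
- petri_dish: Bystander, loose: closed clear dish, 92 mm diameter, 15 mm high; origin at the centre of its underside.
- wash_bottle: Bystander, loose: white bottle, 60 mm diameter, 150 mm high; origin at the centre of its underside.
- slide_box: Bystander, loose: flat grey box, 94 x 79 x 36 mm; origin at the centre of its underside.
- tip_box: Bystander, loose: clear box with grey lid, 82 x 120 x 57 mm; origin at the centre of its underside.
- beaker: Bystander, loose: empty glass beaker, 68 mm diameter, 90 mm high; origin at the centre of its underside.

How it is judged:
By the outcome, as a careful person would: the job done as asked, in the order asked, and still so for the second after the job is handed in, while the arm keeps its last pose, push and grip.
It also fails if it takes over 54 s, if anything falls off the work surface, if the arm or the gripper's body presses on something with over 40 N, if the wrist force passes 120 N, or if a joint passes its speed limit or range.

### The arm

A 6-joint arm with a two-finger parallel gripper is mounted at the origin on the work surface. World frame = base frame: x ahead of the robot, y to its left, z up, the work surface at z = 0. Lengths are in m, angles in rad, forces in N, time in s.
With the tool pointing down it reaches from about 0.4 to 0.825 m from the base axis. Payload 7 kg.
Tool frame: the origin (TCP) lies midway between the tips of the shut fingers; the grasp point (between the pads) lies 19 mm behind it; z points along the fingers, y is the line along which they close (so a half turn about z gives the same grasp; the last joint's range is limited). The gripper opens to 88 mm and grips with 3 to 60 N. Pads are 19 mm wide; open, the fingers measure 130 mm over their backs; the gripper's body (78 mm by 193 mm) begins 47 mm behind the grasp point.
Start: joints at [1.591, 0.359, 0.012, 0, -1.224, -0.288], TCP at [0.179, 0.651, 0.227] pointing down, gripper open.
Joint ranges: [-3.07, 3.07], [-1.43, 2.12], [-1.02, 1.25], [-3.03, 1.67], [-3.05, -0], [-3.03, 3.03]. Speed limits (rad/s): [2.39, 2.39, 3.01, 3.14, 3.14, 3.14].

### API

Orientations are given as [roll, pitch, yaw] about the fixed x, y, z axes, in that order (R = Rz(yaw) Ry(pitch) Rx(roll)).
In Python, from station import arm, grab_frame, camera_params, spot_in gives the robot as it stands.
- The arm moves only by the shell command python3 -m jog 'ROWS' [FORCE]. ROWS is JSON, a list that holds one entry, the list of rows, each a list of 7 numbers: the shift along the tool's x, y, z in mm, then the turn, a rotation vector about the tool's x, y, z in rad, then the finger opening in mm, from 0 to 87.6. In form: [[[x, y, z, wx, wy, wz, fingers], ...]]. A call has 1 to 20 rows; each row is the pose to reach, as a shift and turn from the pose commanded when the call began, along the tool's axes at that moment; what a row does not reach only later rows make up. A row lasts 1/8 s, in which the tool goes at most 62.5 mm and 10.7 degrees, less where a joint would pass 70% of its speed; a pose out of reach is approached as far as the arm can. A call with a gripper value outside its range is refused whole. The fingers move at their own pace and stop on an object; FORCE is the grip in N (left out, the last holds). Time passes only in rows, so rows that repeat a pose let the fingers close. It gives the time, the measured TCP pose, the force, the opening and the grip force at its end, in the units of the state.
- arm.get_state(): the state, without advancing time (a new reading comes with each control period).
- grab_frame(name): name is "scene" or "top"; returns (picture, depth): 480x640x3 uint8, blue, green, red; 480x640 float32, m along the optical axis (not along the pixel's ray), 0 where there is no reading.
- camera_params(name): a dict with "mtx" (3x3 intrinsics, pixels), "k1" (the pictures are not rectified: a ray, as slopes to the right and down, at radius r is drawn at 1 + k1 r^2 times it, then the intrinsics apply), "R" (3x3) and "t" (3): a world point X has camera coordinates R X + t. Camera axes: x right, y down, z forward; pixel columns grow to the right and rows downward; lengths in m; the calibration is good to about 2 mm. A picture is of the moment at which its call begins. camera_params takes no time and is no camera call.
- arm.job_done(): hands the job in; it is judged then, once.
Trained networks look in the newest picture that a camera, given by its name, has taken for a name from the list of things; names that differ only in an ending like _2 or _b are one class to them, and where a whole thing is asked for, a point or a joint stands for the part that bears it (a point fixed in the world has none). Each returns a list of dicts, best first, with "confidence" (0 to 1); they miss things now and then, are a little off and sometimes report something else, mostly with a low value. They report only what shows in the picture. A call takes as long as a camera call.
- spot_in(query, camera): "uv" ([column, row] in pixels, amid what is visible of it).
The state is a dict: "t": time; "q": joint angles; "qd": joint speeds; "joint_efforts": joint torques, N m; "eef_pos": TCP position; "ee_rot": TCP orientation; "force": force on the tool from outside, world axes, zero at the start; "moment": the same for the moment, N m; "width": finger opening in m; "gripper_force": force on a finger pad.
Only numpy, scipy, OpenCV 4.12 (cv2) and the standard library are available. Lean on these libraries where they do the work, as an engineer would, in place of code of your own. Each camera call takes 0.05 s, during which the arm holds its last target. There are 200 camera calls.

## Working session

There is one attempt and no reset: what is moved stays moved. The work goes in short steps, Python scripts to look and compute and a shell command to move; the robot and the scene stay as the last step left them, time stands still between calls to the robot, and variables do not carry over. Pictures are saved under pics/ and viewed, at most 10 in all, crops included, and the job is handed in when it is done.

```bash
mkdir -p pics; ls; cat > h.py <<'E'
import numpy as np, cv2
from station import arm, grab_frame, camera_params, spot_in
from scipy.spatial.transform import Rotation as Ro
def world(cam,uv,depth):
    p=camera_params(cam);K=np.array(p["mtx"]);uv=np.atleast_2d(np.asarray(uv,float))
    d=np.stack([(uv[:,0]-K[0,2])/K[0,0],(uv[:,1]-K[1,2])/K[1,1]],1);u=d.copy()
    for _ in range(10): u=d/(1+p["k1"]*(u**2).sum(1,keepdims=True))
    z=np.asarray(depth).reshape(-1,1)
    return (np.hstack([u*z,z])-np.array(p["t"]))@np.array(p["R"])
def cloud(cam,depth):
    v,u=np.nonzero(depth>0); return np.stack([u,v],1),world(cam,np.stack([u,v],1),depth[v,u])
E
python3 - <<'E'
from h import *
for c in ["scene","top"]:
    im,d=grab_frame(c);cv2.imwrite(f"pics/{c}0.png",im);np.save(f"pics/{c}0.npy",d)
    for q in ["cap_a_top","lid_bar","lid_hinge","lid","stain_jar","marker","petri_dish","wash_bottle","slide_box","tip_box","beaker"]:
        for r in spot_in(q,c)[:5 if q[:3]=='cap' else 1]:
            u,v=[int(round(x)) for x in r["uv"]]; dd=d[v,u]
            print(c,q,(u,v),round(r["confidence"],2),world(c,[u,v],dd)[0].round(3) if dd>0 else None)
s=arm.get_state();print(s["t"],s["eef_pos"],s["ee_rot"],s["force"],s["width"])
E
```

```text
pics
scene cap_a_top (150, 217) 0.49 [ 0.512 -0.322  0.115]
scene lid_bar (369, 254) 0.69 [0.6   0.213 0.158]
scene lid_hinge (366, 284) 0.89 [0.668 0.222 0.135]
scene lid (367, 286) 0.69 [0.675 0.225 0.137]
scene stain_jar (240, 292) 0.68 [ 0.636 -0.049  0.04 ]
scene marker (264, 256) 0.57 [ 0.456 -0.064  0.018]
scene petri_dish (202, 212) 0.7 [ 0.288 -0.308  0.015]
scene wash_bottle (204, 320) 0.74 [ 0.787 -0.055  0.082]
scene slide_box (140, 309) 0.64 [ 0.74  -0.226  0.035]
scene tip_box (438, 229) 0.97 [0.284 0.327 0.059]
scene beaker (517, 298) 0.65 [0.543 0.503 0.071]
top lid_bar (274, 216) 0.98 [0.583 0.204 0.157]
top lid_hinge (274, 230) 0.7 [0.544 0.203 0.164]
top lid (276, 215) 0.75 [0.584 0.198 0.165]
top stain_jar (366, 212) 0.46 [ 0.605 -0.052  0.06 ]
top marker (372, 275) 0.66 [ 0.423 -0.074 -0.001]
top petri_dish (446, 326) 0.9 [ 0.271 -0.292  0.019]
top wash_bottle (373, 162) 0.55 [ 0.741 -0.069  0.109]
top slide_box (429, 178) 0.78 [ 0.709 -0.242  0.042]
top tip_box (235, 332) 0.78 [0.26  0.326 0.06 ]
top beaker (170, 244) 0.84 [0.517 0.534 0.013]
1.2 [0.17865166 0.650911   0.22656688] [ 3.14158235e+00 -5.33943222e-05 -2.67814121e-01] [ 0.07037351 -0.54693583  0.17921729] 0.0877433200519367
```

View pics/scene0.png

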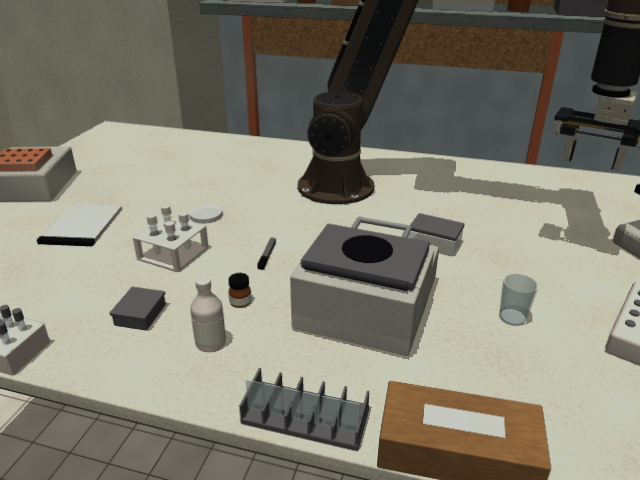

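View pics/top0.png

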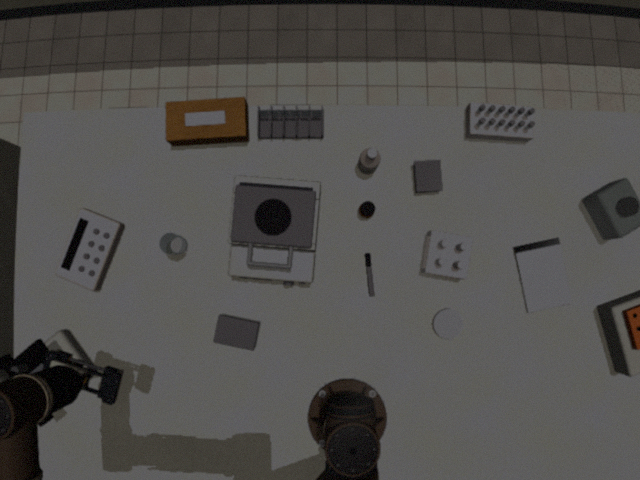

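The scene view shows the rack with four caps at about (152,218), (166,212), (184,218) and (170,228), and the centrifuge lid at (367,255) with its bar behind it at (380,225). In the top view the caps sit around (447,255) and the bar at (270,266).

```bash
python3 - <<'E'
from h import *
for c in ["scene","top"]:
    d=np.load(f"pics/{c}0.npy");uv,P=cloud(c,d)
    m=(abs(P[:,0]-.5)<.12)&(abs(P[:,1]+.32)<.12)&(P[:,2]>.09)&(P[:,2]<.135)
    Q=P[m];print(c,len(Q))
    if len(Q):
        img=np.zeros(d.shape,np.uint8);img[uv[m][:,1],uv[m][:,0]]=1
        n,l=cv2.connectedComponents(img)
        for i in range(1,n):
            k=l[uv[m][:,1],uv[m][:,0]]==i
            if k.sum()>5: print(' comp',k.sum(),uv[m][k].mean(0).round(1),Q[k].mean(0).round(4),'zpct',np.percentile(Q[k][:,2],[10,50,80,95]).round(4))
    # rack plate
    m=(abs(P[:,0]-.5)<.14)&(abs(P[:,1]+.32)<.14)&(abs(P[:,2]-.063)<.012)
    if m.sum()>20: print(' rack',m.sum(),P[m].mean(0).round(4),cv2.minAreaRect((P[m][:,:2]*1000).astype(np.float32)))
    # centrifuge
    R=(P[:,0]>.3)&(P[:,0]<.85)&(P[:,1]>.03)&(P[:,1]<.4)
    for lo,hi in [(.08,.11),(.125,.145),(.148,.175)]:
        m=R&(P[:,2]>lo)&(P[:,2]<hi)
        if m.sum()>20: print(' cf',lo,m.sum(),P[m].mean(0).round(4),np.percentile(P[m],[2,98],axis=0).round(3).tolist(),cv2.minAreaRect((P[m][:,:2]*1000).astype(np.float32)))
    im=cv2.imread(f"pics/{c}0.png")
    a,b=((120,195),(330,205)) if c=="scene" else ((415,222),(220,170))
    A=cv2.resize(im[a[1]:a[1]+75,a[0]:a[0]+100],(800,600)) if c=="scene" else cv2.resize(im[a[1]:a[1]+60,a[0]:a[0]+80],(800,600),interpolation=cv2.INTER_CUBIC)
    B=cv2.resize(im[b[1]:b[1]+120,b[0]:b[0]+160],(800,600),interpolation=cv2.INTER_CUBIC)
    s=cv2.resize(np.hstack([A,B]),(800,300));cv2.imwrite(f"pics/{c}_s.png",s)
cv2.imwrite("pics/zoom.png",np.vstack([cv2.imread("pics/scene_s.png"),cv2.imread("pics/top_s.png")]))
E
```

```text
scene 416
 comp 113 [165.2 209.8] [ 0.4579 -0.3131  0.1076] zpct [0.0972 0.1086 0.1158 0.1173]
 comp 95 [182.8 216.1] [ 0.4667 -0.262   0.1022] zpct [0.0929 0.1033 0.1078 0.1096]
 comp 104 [151.5 219. ] [ 0.5086 -0.321   0.1076] zpct [0.0965 0.1092 0.1154 0.1172]
 comp 104 [169.1 226. ] [ 0.5178 -0.2709  0.1014] zpct [0.0921 0.1031 0.1072 0.1089]
 rack 1174 [ 0.4973 -0.2859  0.0655] ((484.7186584472656, -294.5029602050781), (128.34674072265625, 130.0206298828125), 79.5264892578125)
 cf 0.08 1840 [0.6704 0.2184 0.095 ] [[0.439, 0.083, 0.081], [0.701, 0.332, 0.109]] ((555.0278930664062, 206.3477783203125), (240.974609375, 282.519287109375), 85.2588119506836)
 cf 0.125 2365 [0.6647 0.218  0.1344] [[0.525, 0.084, 0.126], [0.699, 0.325, 0.144]] ((573.69091796875, 205.333984375), (239.83517456054688, 242.37158203125), 85.31078338623047)
 cf 0.148 5681 [0.5938 0.2082 0.1569] [[0.456, 0.1, 0.149], [0.673, 0.31, 0.161]] ((559.072021484375, 206.31393432617188), (220.22735595703125, 228.69100952148438), 85.36420440673828)
top 269
 comp 64 [443.9 243.4] [ 0.5111 -0.2665  0.1056] zpct [0.0963 0.1
[... 265 characters left out ...]
1207]
 rack 1512 [ 0.4817 -0.2873  0.0659] ((481.6623840332031, -289.38262939453125), (125.39948272705078, 125.20272064208984), 80.51971435546875)
 cf 0.08 2389 [0.4565 0.2153 0.0957] [[0.41, 0.103, 0.089], [0.505, 0.332, 0.102]] ((545.2413940429688, 210.7919921875), (238.50416564941406, 272.53790283203125), 85.11822509765625)
 cf 0.125 1112 [0.6223 0.194  0.1357] [[0.495, 0.086, 0.13], [0.696, 0.327, 0.141]] ((568.7908935546875, 208.88555908203125), (238.7782745361328, 247.05020141601562), 85.08607482910156)
 cf 0.148 5149 [0.5784 0.2072 0.1581] [[0.451, 0.102, 0.151], [0.666, 0.31, 0.164]] ((557.8428955078125, 209.87826538085938), (219.39801025390625, 224.9598388671875), 84.79678344726562)
```

View pics/zoom.png

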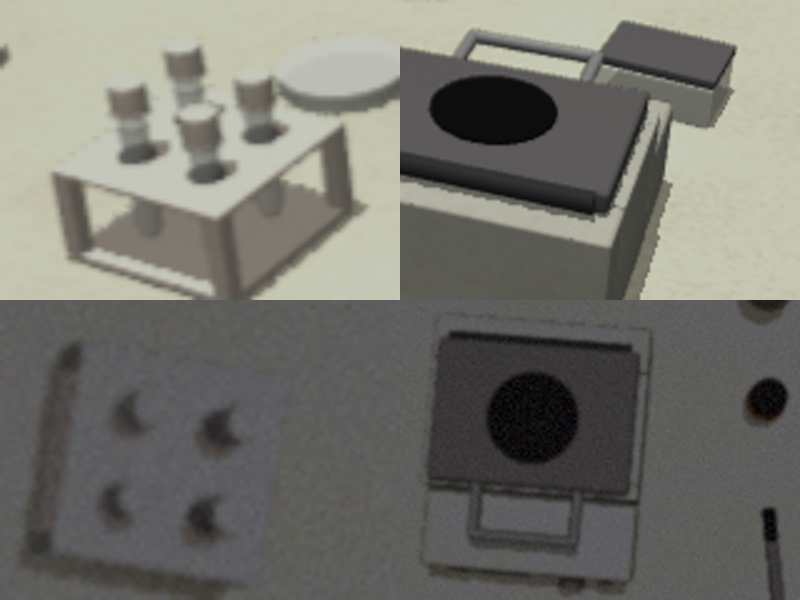

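The upscaled crops show the two rack caps at y ≈ -0.315 standing higher than the other two. Depth agrees in both cameras (115 mm against 107 mm). The bar is clear, with its arms in front of the lid. Next I'll fit the bar and work out the first move.

```bash
cat >> h.py <<'E'
def shift(pos,yaw,s=None):
    "row entries (mm, rotvec) from the present pose to a tool-down pose"
    s=s or arm.get_state();R=Ro.from_euler("xyz",s["ee_rot"])
    w=(R.inv()*Ro.from_euler("xyz",[np.pi,0,yaw])).as_rotvec()
    return (R.inv().apply(np.array(pos)-s["eef_pos"])*1000).round(1).tolist()+w.round(3).tolist()
E
python3 - <<'E'
from h import *
for c in ["scene","top"]:
    d=np.load(f"pics/{c}0.npy");uv,P=cloud(c,d)
    m=(P[:,0]>.40)&(P[:,0]<.463)&(P[:,1]>.14)&(P[:,1]<.29)&(P[:,2]>.138)&(P[:,2]<.17)
    m2=(P[:,0]>.40)&(P[:,0]<.49)&(P[:,1]>.14)&(P[:,1]<.29)&(P[:,2]>.138)&(P[:,2]<.17)
    Q=P[m];k=np.polyfit(Q[:,1],Q[:,0],1);print(c,m.sum(),Q.mean(0).round(4),"slope",k.round(3),np.percentile(P[m2],[2,98],axis=0).round(3).tolist())
print(shift([.49,.2,.27],-1.658)); print(shift([.504,-.319,.15],-1.658))
E
```

```text
scene 285 [0.4554 0.2136 0.1499] slope [0.063 0.442] [[0.448, 0.156, 0.143], [0.487, 0.274, 0.155]]
top 219 [0.4522 0.2141 0.1528] slope [0.05  0.441] [[0.443, 0.158, 0.145], [0.489, 0.277, 0.159]]
[419.6, 352.4, -43.4, -0.0, -0.0, 1.39]
[570.4, 849.2, 76.6, -0.0, -0.0, 1.39]
```

```bash
python3 -m jog '[[[0,0,-43,0,0,0,40],[420,352,-43,0,0,1.39,0],[420,352,-43,0,0,1.39,0],[420,352,-43,0,0,1.39,0],[420,352,-43,0,0,1.39,0],[420,352,-43,0,0,1.39,0],[420,352,-43,0,0,1.39,0],[420,352,-43,0,0,1.39,0],[420,352,-43,0,0,1.39,0],[420,352,-43,0,0,1.39,0],[570,849,-43,0,0,1.39,0],[570,849,-43,0,0,1.39,0],[570,849,-43,0,0,1.39,0],[570,849,-43,0,0,1.39,0],[570,849,-43,0,0,1.39,0],[570,849,-43,0,0,1.39,0],[570,849,-43,0,0,1.39,0],[570,849,-43,0,0,1.39,0],[570,849,-43,0,0,1.39,0],[570,849,-43,0,0,1.39,0]]]'
python3 -c "
from h import *
print(shift([.504,-.319,.135],-1.658)); s=arm.get_state();print(s['q'],s['force'])"
```

```text
t: 3.7
eef_pos: [0.5033, -0.3197, 0.269]
ee_rot: [3.141, 0.0, -1.66]
force: [-0.2, 0.1, 0.1]
width: 0.0008
gripper_force: 0.0
[-0.7, -0.7, 134.0, 0.001, 0.0, -0.002]
[-2.38534179e-01  2.06202592e-01 -1.01942715e-01 -1.35368369e-04
 -1.26354124e+00  1.49169627e-01] [-0.24031991  0.09160148  0.08642406]
```

```bash
python3 -m jog '[[[-1,-1,60,0,0,0,0],[-1,-1,110,0,0,0,0],[-1,-1,145,0,0,0,0],[-1,-1,150,0,0,0,0],[-1,-1,153,0,0,0,0],[-1,-1,156,0,0,0,0],[-1,-1,158,0,0,0,0],[-1,-1,158,0,0,0,0]]]'
```

```text
t: 4.7
eef_pos: [0.5059, -0.3178, 0.1128]
ee_rot: [-3.139, -0.0, -1.658]
force: [1.5, 2.4, 5.8]
width: 0.0005
gripper_force: 2.4
```

```bash
python3 -m jog '[[[0,0,2,0,0,0,0],[0,0,4,0,0,0,0],[0,0,6,0,0,0,0],[0,0,7,0,0,0,0],[0,0,7,0,0,0,0]]]'
```

```text
t: 5.32
eef_pos: [0.506, -0.3179, 0.1071]
ee_rot: [-3.138, -0.001, -1.657]
force: [-0.7, 7.1, 17.1]
width: 0.0001
gripper_force: 8.8
```

```bash
python3 -m jog '[[[0,0,1,0,0,0,0],[0,0,1,0,0,0,0],[0,0,-35,0,0,0,0],[-3.5,52.5,-35,0,0,0,0],[-3.5,52.5,-35,0,0,0,0],[-3.5,52.5,-20,0,0,0,0],[-3.5,52.5,-15,0,0,0,0],[-3.5,52.5,-11,0,0,0,0],[-3.5,52.5,-8,0,0,0,0],[-3.5,52.5,-6,0,0,0,0],[-3.5,52.5,-4,0,0,0,0],[-3.5,52.5,-2,0,0,0,0],[-3.5,52.5,0,0,0,0,0],[-3.5,52.5,0,0,0,0,0]]]'
```

```text
t: 7.08
eef_pos: [0.4529, -0.3098, 0.107]
ee_rot: [-3.141, -0.001, -1.657]
force: [-7.7, 7.3, 24.6]
width: 0.0004
gripper_force: 12.3
```

```bash
python3 -m jog '[[[0,0,-60,0,0,0,0],[0,0,-120,0,0,0,0],[0,0,-160,0,0,0,0],[-259,23,-160,0,0,0,40],[-259,23,-160,0,0,0,40],[-259,23,-160,0,0,0,40],[-259,23,-160,0,0,0,40],[-259,23,-160,0,0,0,40],[-259,23,-160,0,0,0,40],[-259,23,-160,0,0,0,40]]]'
python3 - <<'E'
from h import *
for c in ["scene","top"]:
    im,d=grab_frame(c);cv2.imwrite(f"pics/{c}1.png",im);np.save(f"pics/{c}1.npy",d)
    uv,P=cloud(c,d)
    for x,y in [(.504,-.319),(.452,-.3105),(.461,-.259),(.512,-.2675)]:
        m=(np.hypot(P[:,0]-x,P[:,1]-y)<.009)&(P[:,2]>.08)&(P[:,2]<.14);print(c,m.sum(),np.percentile(P[m][:,2],[50,80]).round(4) if m.sum() else '')
    # bar: slices
    m=(P[:,0]>.42)&(P[:,0]<.475)&(P[:,1]>.175)&(P[:,1]<.255)&(P[:,2]>.146)&(P[:,2]<.17)
    Q=P[m];print('bar',m.sum(),Q.mean(0).round(4),np.percentile(Q,[5,95],axis=0).round(4).tolist())
    m=(P[:,0]>.5)&(P[:,0]<.7)&(P[:,1]>.05)&(P[:,1]<.35)&(P[:,2]>.149)&(P[:,2]<.17)
    print('lid',cv2.minAreaRect((P[m][:,:2]*1000).astype(np.float32)))
s=arm.get_state();print(s['t'],s['eef_pos'],s['force'],s['width'])
E
```

```text
t: 8.32
eef_pos: [0.4524, -0.0506, 0.2644]
ee_rot: [3.141, -0.0, -1.659]
force: [0.6, 0.1, 0.8]
width: 0.0401
gripper_force: 0.0
scene 52 [0.0993 0.1073]
scene 53 [0.1012 0.1067]
scene 47 [0.1026 0.1079]
scene 54 [0.0994 0.1073]
bar 170 [0.4556 0.2154 0.1508] [[0.4487, 0.18, 0.1468], [0.4613, 0.2505, 0.1543]]
lid ((585.45068359375, 204.12265014648438), (220.82664489746094, 176.52415466308594), 85.68412017822266)
top 36 [0.1077 0.1106]
top 34 [0.109  0.1108]
top 34 [0.1076 0.1098]
top 33 [0.1069 0.1099]
bar 118 [0.4519 0.2168 0.1526] [[0.4456, 0.1823, 0.1488], [0.4569, 0.2501, 0.1567]]
lid ((583.7683715820312, 207.54812622070312), (218.5790252685547, 173.8916778564453), 85.08070373535156)
8.425 [ 0.45233534 -0.05087999  0.2643608 ] [ 0.47085218 -0.01521032 -0.46321738] 0.04025755817993363
```

```bash
python3 -c "
from h import *
print(shift([.4535,.2155,.2644],-1.656))"
```

```text
[-265.4, 22.6, -0.1, 0.0, -0.0, -0.004]
```

```bash
python3 -m jog '[[[-265,22.6,0,0,0,0,40],[-265,22.6,0,0,0,0,40],[-265,22.6,0,0,0,0,40],[-265,22.6,0,0,0,0,40],[-265,22.6,0,0,0,0,40],[-265,22.6,0,0,0,0,40],[-265,22.6,30,0,0,0,40],[-265,22.6,60,0,0,0,40],[-265,22.6,85,0,0,0,40],[-265,22.6,105,0,0,0,40],[-265,22.6,120,0,0,0,40],[-265,22.6,130,0,0,0,40],[-265,22.6,136,0,0,0,40],[-265,22.6,136,0,0,0,40]]]' 
python3 - <<'E'
from h import *
s=arm.get_state();print(s['eef_pos'],s['ee_rot'],s['force'])
im,d=grab_frame("scene");cv2.imwrite("pics/s2.png",cv2.resize(im[140:300,290:490],(800,640))[:600])
E
```

```text
t: 10.18
eef_pos: [0.4529, 0.2162, 0.1285]
ee_rot: [3.142, -0.0, -1.658]
force: [-0.1, 0.7, 0.2]
width: 0.0397
gripper_force: 0.0
[0.45289676 0.2161857  0.12854149] [ 3.14154910e+00 -1.76285015e-04 -1.65782273e+00] [-0.10143992  0.6853041   0.21206229]
```

View pics/s2.png

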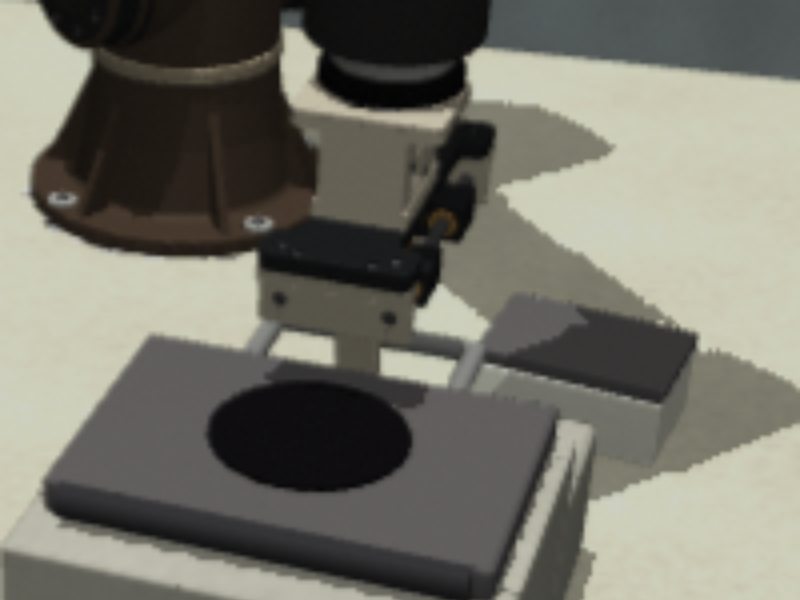

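The finger at (355,355) is inside the gap behind the bar, roughly mid-width between the arms. Closing.

```bash
python3 -m jog '[[[0,0,0,0,0,0,5],[0,0,0,0,0,0,5],[0,0,0,0,0,0,5],[0,0,0,0,0,0,5],[0,0,0,0,0,0,5],[0,0,0,0,0,0,5]]]' 20
```

```text
t: 10.98
eef_pos: [0.4519, 0.2164, 0.1285]
ee_rot: [3.14, 0.0, -1.658]
force: [-5.9, 2.1, 1.9]
width: 0.0112
gripper_force: 20.0
```

```bash
python3 -m jog '[[[0,1,0,0,0,0,5],[0,1,-8,0,0,0,5],[0,0,-17,0,0,0,5],[0,-2,-33.5,0,0,0,5],[0,-5,-50,0,0,0,5],[0,-9.5,-66,0,0,0,5],[0,-15.5,-82,0,0,0,5],[0,-15.5,-82,0,0,0,5]]]'
python3 -c "
import numpy as np
for t in [.4,.5,.6,.7,.8,.88,.91,.95,1.0,1.04]: print(t,(-210*(np.cos(.4)-np.cos(t))).round(1),(-210*(np.sin(t)-np.sin(.4))).round(1))"
```

```text
t: 11.98
eef_pos: [0.468, 0.215, 0.2116]
ee_rot: [3.141, 0.001, -1.658]
force: [-4.2, 1.9, -0.6]
width: 0.0113
gripper_force: 20.0
0.4 -0.0 -0.0
0.5 -9.1 -18.9
0.6 -20.1 -36.8
0.7 -32.8 -53.5
0.8 -47.1 -68.9
0.88 -59.6 -80.1
0.91 -64.5 -84.0
0.95 -71.3 -89.0
1.0 -80.0 -94.9
1.04 -87.1 -99.3
```

```bash
python3 -m jog '[[[0,-9,-19,0,0,0,5],[0,-20,-37,0,0,0,5],[0,-32.5,-53.5,0,0,0,5],[0,-46.5,-69,0,0,0,5],[0,-46.5,-69,0,0,0,5]]]'
```

```text
t: 12.6
eef_pos: [0.5137, 0.2111, 0.2816]
ee_rot: [3.141, 0.001, -1.658]
force: [-16.4, 2.5, 13.5]
width: 0.0112
gripper_force: 20.0
```

```bash
cat > lid.py <<'E'
from h import *
import sys
s=arm.get_state();print(s['t'],np.round(s['eef_pos'],4),np.round(s['force'],1),np.round(s['moment'],2),s['width'])
for c in ["scene","top"]:
    im,d=grab_frame(c);cv2.imwrite(f"pics/{c}{sys.argv[1]}.png",im)
    uv,P=cloud(c,d)
    Q=P-np.array([.6611,.1976,.147]);a=-.0865
    X=Q[:,0]*np.cos(a)+Q[:,1]*np.sin(a);Y=-Q[:,0]*np.sin(a)+Q[:,1]*np.cos(a);Z=Q[:,2]
    r=np.hypot(X,Z);m=(abs(Y)<.1)&(r>.05)&(r<.15)&(X<.02)&(Z>.035);x,z=X[m],Z[m]
    if m.sum()<50: print(c,'few');continue
    rng=np.random.default_rng(0);best=None   # robust line in the side view
    for _ in range(300):
        i,j=rng.integers(0,len(x),2);v=np.array([x[j]-x[i],z[j]-z[i]]);L=np.hypot(*v)
        if L<.03: continue
        e=abs((x-x[i])*v[1]-(z-z[i])*v[0])/L;k=e<.003
        if best is None or k.sum()>best.sum(): best=k
    A=np.stack([x[best],z[best]],1);c0=A.mean(0);v=np.linalg.svd(A-c0,full_matrices=False)[2][0];v*=np.sign(v[1])
    off=abs(c0[0]*v[1]-c0[1]*v[0])
    print(c,m.sum(),best.sum(),'theta',np.arctan2(v[1],-v[0]).round(3),'plane offset from hinge mm',(off*1000).round(1))
E
python3 lid.py 3; python3 -c "
import cv2;im=cv2.imread('pics/scene3.png');cv2.imwrite('pics/s3.png',cv2.resize(im[120:300,270:510],(800,600),interpolation=cv2.INTER_CUBIC))"
```

```text
12.6 [0.5137 0.2111 0.2816] [-16.4   2.5  13.5] [1.22 5.73 0.03] 0.011190976321338019
scene 5385 4488 theta 0.769 plane offset from hinge mm 12.7
top 778 708 theta 0.777 plane offset from hinge mm 11.6
```

View pics/s3.png

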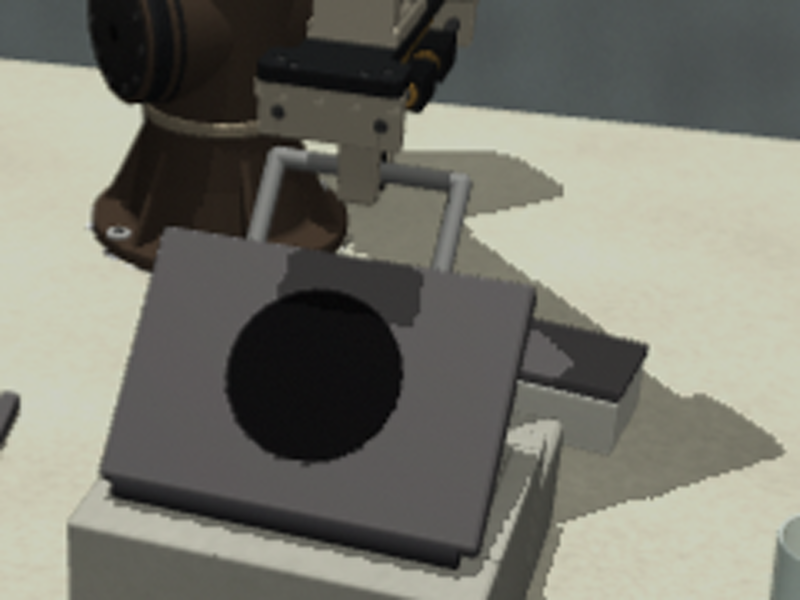

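The lid stands at about 0.77 rad, held mid-bar at (360,165). About 20 N of radial load has built up, so I'll ease outward and lighten the grip to let the bar turn.

```bash
python3 -m jog '[[[0,1,-1,0,0,0,5],[0,2,-2,0,0,0,5],[0,2,-2,0,0,0,5]]]' 8
python3 lid.py 4
```

```text
t: 13.08
eef_pos: [0.5129, 0.2111, 0.281]
ee_rot: [-3.141, -0.0, -1.658]
force: [3.4, 1.0, -3.8]
width: 0.0117
gripper_force: 8.0
13.075 [0.5129 0.2111 0.281 ] [ 3.4  1.  -3.8] [ 0.44 -1.    0.03] 0.01169988097659221
scene 5387 4503 theta 0.768 plane offset from hinge mm 12.1
top 775 704 theta 0.776 plane offset from hinge mm 11.9
```

```bash
cat > bar.py <<'E'
from h import *
for c in ["scene","top"]:
    im,d=grab_frame(c);uv,P=cloud(c,d)
    Q=P-np.array([.6611,.1976,.147]);a=-.0865
    X=Q[:,0]*np.cos(a)+Q[:,1]*np.sin(a);Y=-Q[:,0]*np.sin(a)+Q[:,1]*np.cos(a);Z=Q[:,2]
    r=np.hypot(X,Z);m=(abs(Y)>.02)&(abs(Y)<.046)&(r>.185)&(r<.24)&(X<-.03)&(Z>.03)&(P[:,2]<.34)
    print(c,'bar',m.sum(),'r med',np.median(r[m]).round(4),np.percentile(r[m],[10,90]).round(3),'ang',np.median(np.arctan2(Z[m],-X[m])).round(3),'ctr',P[m].mean(0).round(4),'topz',np.percentile(P[m][:,2],95).round(4))
    m=(abs(Y)<.1)&(r>.05)&(r<.18)&(X<.02)&(Z>.035)
    print('  plate edge r',np.percentile(r[m],[95,99]).round(4))
E
python3 bar.py
```

```text
scene bar 167 r med 0.2087 [0.205 0.214] ang 0.806 ctr [0.5166 0.2104 0.2977] topz 0.3022
  plate edge r [0.1519 0.171 ]
top bar 47 r med 0.2143 [0.209 0.217] ang 0.801 ctr [0.5096 0.1755 0.3002] topz 0.304
  plate edge r [0.1573 0.1732]
```

```bash
python3 -m jog '[[[0,-7,-7,0,0,0,5],[0,-15,-14,0,0,0,5],[0,-23.5,-20.5,0,0,0,5],[0,-32,-27,0,0,0,5],[0,-41,-33,0,0,0,5],[0,-41,-33,0,0,0,5],[0,-41,-33,0,0,0,5]]]' 10
python3 lid.py 5; python3 bar.py
```

```text
t: 14.15
eef_pos: [0.5536, 0.2077, 0.3145]
ee_rot: [3.141, 0.0, -1.658]
force: [3.3, 2.9, -5.6]
width: 0.0114
gripper_force: 10.0
14.15 [0.5536 0.2077 0.3145] [ 3.3  2.9 -5.6] [ 0.99 -1.32  0.02] 0.011446438795402861
scene 5842 4889 theta 1.02 plane offset from hinge mm 11.7
top 507 499 theta 1.016 plane offset from hinge mm 12.4
scene bar 183 r med 0.21 [0.206 0.215] ang 1.052 ctr [0.5574 0.2078 0.3294] topz 0.3339
  plate edge r [0.1531 0.1712]
top bar 45 r med 0.2158 [0.211 0.219] ang 1.047 ctr [0.5505 0.1712 0.333 ] topz 0.3367
  plate edge r [0.1585 0.172 ]
```

```bash
python3 -m jog '[[[0,3.5,3,0,0,0,5],[0,7.5,6,0,0,0,5],[0,11,8.5,0,0,0,5],[0,14.5,11,0,0,0,5],[0,18,13,0,0,0,5],[0,18,13,0,0,0,5],[0,18,13,0,0,0,5]]]' 12
python3 lid.py 6; python3 bar.py
```

```text
t: 15.22
eef_pos: [0.5355, 0.2092, 0.3017]
ee_rot: [3.142, 0.0, -1.658]
force: [-2.7, 4.2, 3.9]
width: 0.0113
gripper_force: 12.0
15.225 [0.5355 0.2092 0.3017] [-2.7  4.2  3.9] [ 1.52  0.78 -0.01] 0.011297258336068159
scene 5691 4738 theta 0.911 plane offset from hinge mm 12.2
top 643 624 theta 0.913 plane offset from hinge mm 12.5
scene bar 171 r med 0.2095 [0.205 0.214] ang 0.948 ctr [0.5394 0.2089 0.3172] topz 0.3215
  plate edge r [0.1526 0.1706]
top bar 47 r med 0.2149 [0.212 0.218] ang 0.946 ctr [0.5323 0.1736 0.3205] topz 0.3243
  plate edge r [0.1583 0.171 ]
```

```bash
python3 - <<'E'
from h import *
for c in ["scene","top"]:
    d=np.load(f"pics/{c}1.npy");uv,P=cloud(c,d)
    Q=P-np.array([.6611,.1976,.147]);a=-.0865
    X=Q[:,0]*np.cos(a)+Q[:,1]*np.sin(a);Y=-Q[:,0]*np.sin(a)+Q[:,1]*np.cos(a);Z=Q[:,2]
    m=(abs(Y)<.1)&(X>-.145)&(X<-.02)&(Z>0)&(Z<.03);k=np.polyfit(X[m],Z[m],1);print(c,'closed tilt',-k[0].round(4),k[1])
A,B=[cv2.imread(f"pics/{n}.png") for n in ("top1","top6")];S,T=[cv2.imread(f"pics/{n}.png") for n in ("scene0","scene6")]
cv2.imwrite("pics/f.png",np.hstack([cv2.resize(T,(400,300)),cv2.resize(B,(400,300))]))
s=arm.get_state();print(s['t'],s['eef_pos'],s['force'],np.abs(s['qd']).max())
E
```

```text
scene closed tilt 0.0008 0.011053205909522478
top closed tilt -0.0023 0.011950752928875675
15.425 [0.53555595 0.2091518  0.30175978] [-3.33835153  3.38748181  4.71625436] 0.0016654935237983704
```

View pics/f.png

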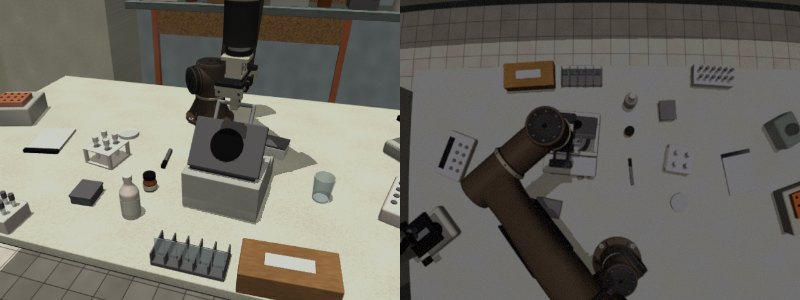

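The lid is held at about 0.91 rad between the fingers, at (235,105) in the left view, with the bystanders where they started. The closed-lid check shows no angle bias, and the arm is still.

```bash
python3 -c "
from station import arm
print(arm.job_done())"
```

```text
the job is handed in; nothing more can be done
None
```

Both proud caps are pushed home. The lid went past its balance point to about 1.02 rad without reaching its stop, and I eased it back to about 0.91 rad, just below balance, where the gripper is holding it steady. Nothing else on the bench appears to have moved, and the job is handed in.

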